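Ease the spring clip off the leaning spindle of a tube rotator with a wedge

ROBOT

A 6-joint arm with a two-finger parallel gripper is mounted at the origin on the work surface; the furniture and walls round the work are solid. World frame = base frame: x ahead of the robot, y to its left, z up, the work surface at z = 0. Lengths are in m, angles in rad, forces in N, time in s.
With the tool pointing down it reaches from about 0.375 to 0.75 m from the base axis. Payload 9 kg.
Tool frame: the origin (TCP) lies midway between the tips of the shut fingers; the grasp point (between the pads) lies 19 mm behind it; z points along the fingers, x is the direction in which the jaws open and shut, and the axes are right-handed (so a half turn about z gives the same grasp; the last joint's range is limited). The gripper opens to 85 mm and grips with 20 to 120 N. Pads are 22 mm wide; open, the fingers measure 114 mm over their backs; the gripper's body (76 mm by 85 mm) begins 54 mm behind the grasp point. The pads swing forward as they close: fully open they stand 13 mm farther back than shut.
Start: joints at [0.908, 0.104, 0.097, 1.564, 0, 1.353], TCP at [0.258, 0.542, 0.231] pointing down, gripper open.
Joint ranges: [-2.99, 2.99], [-0.84, 1.86], [-1.1, 1.16], [-1.84, 2.11], [-1.51, 1.56], [-3.14, 3.14]. Speed limits (rad/s): [2.22, 2.22, 2.57, 3.14, 3.14, 3.14].

INTERFACE

Orientations are given as a 3x3 rotation matrix whose columns are the frame's x, y, z axes.
In Python, from station import arm gives the robot as it stands.
- The arm moves only by the shell command python3 -m inch 'ROWS'. ROWS is JSON, a list of rows, each a list of 7 numbers: the turn, a rotation vector about the tool's x, y, z each as a share of pi/4 rad, from -1 to 1, then the shift along the tool's x, y, z each as a share of 30 mm, from -1 to 1, then the opening, from 0 (shut) to 1 (fully open). In form: [[rx, ry, rz, dx, dy, dz, claw], ...]. A call has 1 to 8 rows; each row shifts and turns the commanded pose from where the row before left it, along the tool's axes as they then stand; what a row does not reach is not made up. A row lasts 1/10 s, in which the tool goes at most 50 mm and 8.59 degrees, less where a joint would pass 70% of its speed; a pose out of reach is approached as far as the arm can. A call with a number of a shift or a turn outside -1 to 1 is refused whole. A call with a gripper value outside its range is refused whole. The fingers move at their own pace and stop on an object; the grip force is fixed at half the most. Time passes only in rows, so rows that do not move let the fingers close. It gives the time, the measured TCP pose, the force and the opening at its end, in the units of the state.
- arm.state(): the state, without advancing time (a new reading comes with each control period).
- arm.capture(name): name is "scene" or "top"; returns a dict with "img" (420x560x3 uint8, red, green, blue), "z_map" (420x560 float32, m along the optical axis (not along the pixel's ray), 0 where there is no reading), "camera_matrix" (3x3 intrinsics, pixels), "D" ([k1, k2, p1, p2, k3] as OpenCV has them; the pictures are not rectified), "extrinsics" (4x4, takes a point from world to camera coordinates). Camera axes: x right, y up, looking along -z (the intrinsics and any distortion apply to the point x, -y, -z); pixel columns grow to the right and rows downward; lengths in m; the calibration is good to about 2 mm. A picture is of the moment at which its call begins.
- arm.job_done(): hands the job in, once; it reports no verdict.
The state is a dict: "clock": time; "q": joint angles; "joint_vel": joint speeds; "joint_torque": joint torques, N m; "tcp_pos": TCP position; "tcp_rot": TCP orientation; "force": force on the tool from outside, world axes, zero at the start; "torque": the same for the moment, N m; "grip_width": finger opening in m.
Only numpy, scipy, OpenCV 4.12 (cv2) and the standard library are available. Lean on these libraries where they do the work, as an engineer would, in place of code of your own. Each camera call takes 0.05 s, during which the arm holds its last target. There are 200 camera calls.

TASK

Take the wedge out of its rack and slide it, tip first and along the leaning spindle, into the gap between the spindle and the bridge of the spring clip, until the clip spreads, comes off the spindle and drops into the catch tray below. Do not touch the clip with the gripper or arm: it must be spread and driven off by the wedge alone. Then stand the wedge back in the slot of its rack, tip down, as it was, and leave the other things on the bench where they are.

Things in the scene. Friction and masses are not known exactly. Their poses are not given: they have to be found in the camera images.
- stand: Fixed drive stand of a tube rotator: grey base plate 242 x 128 mm, 8 mm thick, with an open catch tray on its -x part and a tilted white housing on its +x part. Origin on the worktop straight below the clip's seat; +x from tray to housing (ahead and to the robot's right), z up. The housing (70 x 92 x 50 mm) spans about x = +20 to +104 mm and reaches 91 mm up.
- tray (a point): Centre of the catch tray's floor, 8 mm above the worktop, axes as stand. The tray is 136 mm (x) by 120 mm (y) inside; its walls end 32 mm above the worktop, the outer (-x) wall 50 mm.
- spindle: Fixed plain steel rod, 20 mm thick. Origin on its axis in the middle of the clip's seat, 140 mm above the stand's origin. z runs up along the rod, which leans 35 degrees from vertical towards the stand's -x (over the tray); y is the stand's y; x is square to the rod, to the stand's +x and up. The rod ends at z = +18 mm; the housing's sloping face is at z = -85 mm.
- shoulder (a point): On the rod's axis at the top of the 8 mm thick aluminium shoulder that carries the clip (spindle z = -7 mm; axes as spindle). The shoulder is a fork open to -x: a channel 18 mm wide in y is free between its arms, so the wedge can pass along the underside of the rod (x < -10 mm).
- clip: Loose U-shaped spring clip of dark steel, 14 mm high, 38 mm wide, 44 g, snapped on the rod above the shoulder, open to its +x. Origin and axes as spindle's when seated (within 2 mm). Bridge: flat plate 4 mm thick, 36 mm wide, on the rod's low side (facing tray and down), inner face at x = -19 mm. Two sprung jaws, 24 mm apart inside, hook their round ends behind the rod.
- gap (a point): Mouth of the gap that takes the wedge: midway between rod (spindle x = -10 mm) and bridge (x = -19 mm), at the bridge's upper edge z = +7 mm; a bent-out lip above it ends at z = +14 mm. Moves and turns with the clip. Once the bridge is driven about 10 to 12 mm farther from the rod (to -x) the clip snaps off and falls into the tray; pushing the wedge takes a few N, at most about 15 N.
- jaw_left (a joint): Spread of the clip's jaw on its +y side, rad: 0 closed (as seated), about 0.09 when the jaw end passes the full width of the rod; a spring closes it.
- jaw_right (a joint): Spread of the clip's jaw on its -y side, as jaw_left.
- wedge: Loose hand wedge, 146 mm long, 0.14 kg, hanging tip down in the rack. Origin in the plane of the tip on the handle's centre line; z from tip to handle. Steel blade 14 mm wide (y): flat face x = +11 mm from z = 0 to 100 mm, to go against the rod; the other face slopes from x = +8 mm at the tip (3 mm thick) to x = -11 mm at z = 65 mm (22 mm thick), then parallel to z = 100 mm.
- wedge_handle (a point): Middle of the wedge's black handle (wedge z = 125 mm, axes as wedge), the place to grasp, with the gripper pointing along the blade, fingers best on the two x faces. Handle 20 mm (x) by 30 mm (y), from wedge z = 100 to 146 mm. To free the clip the tip goes about 45 to 60 mm past the spindle's origin down along the rod (not beyond 75 mm).
- rack: Fixed aluminium rack of the wedge. Origin on the worktop under the slot's centre, z up. Base plate 80 x 74 mm, two cheeks at y = +-30 mm, top plate 66 x 72 mm.
- rack_slot (a point): Centre of the slot in the rack's top plate (10 mm thick), at its upper face 112 mm above the worktop, axes as rack. Slot 27 mm (x) by 19 mm (y), right through. The wedge hangs by its handle's shoulder (wedge z = 100 mm), its tip 12 mm above the worktop, its axes along the rack's (flat face to +x).
- timer: Bystander: small white bench timer lying flat, 66 x 62 x 17 mm.
- petri_dish: Bystander: clear petri dish, 62 mm across, 15 mm high.
- micro_tube: Bystander: micro tube lying on its side, 13 x 39 x 13 mm.
- small_bottle: Bystander: glass bottle with a screw cap, 56 mm across, 131 mm high.
- marker: Bystander: felt marker lying flat, 134 mm long, 12 mm thick.

How it is judged:
On the way, in this order (a step that is already met when the one before it is completed fails the run):
1. the wedge is lifted out of the rack (z of wedge in the frame of rack above 0.1 m), for 0.1 s.
2. the wedge, along the rod in the gap, spreads both jaws while the clip is still on the rod (value of joint each of jaw_left, jaw_right above 0.04 rad and contact force between wedge and clip above 0.5 N and angle between the z axis of wedge and the z axis of spindle, either way round below 0.3 rad and z of wedge in the frame of spindle below -0.015 m and distance between clip and spindle below 0.014 m), for 0.03 s.
3. the clip is off the rod (distance between clip and spindle above 0.05 m), for 0.1 s.
At the end, for the whole second after the job is handed in: The clip lies at rest anywhere in the catch tray (its origin within the tray's walls and below 55 mm), and the wedge hangs at rest in the rack's slot, tip down, seated within 6 mm of its full depth and upright within about 8 degrees (x of clip in the frame of stand between -0.12 and 0.022 m and y of clip in the frame of stand between -0.062 and 0.062 m and z of clip in the frame of stand below 0.055 m and z of wedge in the frame of rack between 0.006 and 0.018 m and angle between wedge's own z axis and vertical below 0.15 rad and horizontal distance between wedge and rack below 0.012 m and linear speed of each of clip, wedge below 0.02 m/s); the robot touches nothing.
It fails at once if the gripper or arm touches the clip (contact force between any of the fingers, the arm and clip above 0.5 N).
It fails at once if a bystander is pushed away (distance of any of timer, petri_dish, micro_tube, small_bottle, marker from where it was at the start of the episode above 0.025 m).
It also fails if it takes over 58 s, if anything falls off the work surface, if the arm or the gripper's body presses on something with over 40 N, if the wrist force passes 120 N, or if a joint passes its speed limit or range.

## Working session

There is one attempt and no reset: what is moved stays moved. The work goes in short steps, Python scripts to look and compute and a shell command to move; the robot and the scene stay as the last step left them, time stands still between calls to the robot, and variables do not carry over. Pictures are saved under pics/ and viewed, about 8 in all and at most 12, crops included, and the job is handed in when it is done.

```bash
ls; mkdir -p pics; cat > h.py <<'E'
import numpy as np, cv2
from station import arm
def cap(n):
    c=arm.capture(n); np.savez(f'/tmp/{n}.npz',**c); return c
def load(n): return dict(np.load(f'/tmp/{n}.npz'))
def world(c):
    """HxWx3 world points from depth"""
    h,w=c['z_map'].shape
    u,v=np.meshgrid(np.arange(w),np.arange(h))
    p=cv2.undistortPoints(np.stack([u,v],-1).reshape(-1,1,2).astype(float),c['camera_matrix'],c['D']).reshape(h,w,2)
    z=c['z_map']
    P=np.stack([p[...,0]*z,-p[...,1]*z,-z],-1)
    E=c['extrinsics']; 
    W=(P-E[:3,3])@E[:3,:3]
    W[z==0]=np.nan
    return W
def proj(c,pts):
    E=c['extrinsics'];P=np.atleast_2d(pts)@E[:3,:3].T+E[:3,3]
    P=P*[1,-1,-1]
    return cv2.projectPoints(P,np.zeros(3),np.zeros(3),c['camera_matrix'],c['D'])[0].reshape(-1,2)
E
python3 - <<'E'
from h import *
for n in ('scene','top'):
    c=cap(n); cv2.imwrite(f'pics/{n}0.png',c['img'][...,::-1])
    E=c['extrinsics']; print(n,(-E[:3,:3].T@E[:3,3]).round(3),(-E[2,:3]).round(3),c['camera_matrix'][0,0],c['D'])
s=arm.state();print(s)
E
```

```text
pics
scene [-0.267  0.88   0.503] [ 0.746 -0.524 -0.41 ] 535.7953644442808 [-0.13590344  0.          0.          0.          0.        ]
top [0.413 0.387 0.982] [ 0.077 -0.034 -0.996] 442.4905308721101 [-0.06135261  0.          0.          0.          0.        ]
{'clock': 0.1, 'q': array([9.08316510e-01, 1.04640624e-01, 9.65710678e-02, 1.56388302e+00,
       8.00637470e-07, 1.35309341e+00]), 'joint_vel': array([-0.0002792 , -0.00113172,  0.00104036, -0.00037881, -0.00160915,
       -0.00016066]), 'joint_torque': array([ 4.67986931e-03, -5.58206964e+01,  5.04722857e+01,  1.28623884e-02,
       -3.49688280e-04, -8.11394727e-06]), 'tcp_pos': array([0.25796922, 0.54140002, 0.23061269]), 'tcp_rot': array([[ 4.30256098e-01,  9.02706588e-01, -7.11808206e-04],
       [ 9.02706163e-01, -4.30256614e-01, -9.11172220e-04],
       [-1.12878135e-03, -2.50516250e-04, -9.99999332e-01]]), 'force': array([-0.21659544,  0.13001907, -0.26124726]), 'torque': array([ 0.01474597, -0.01895101,  0.01121293]), 'grip_width': 0.08531374509332101}
```

View pics/scene0.png

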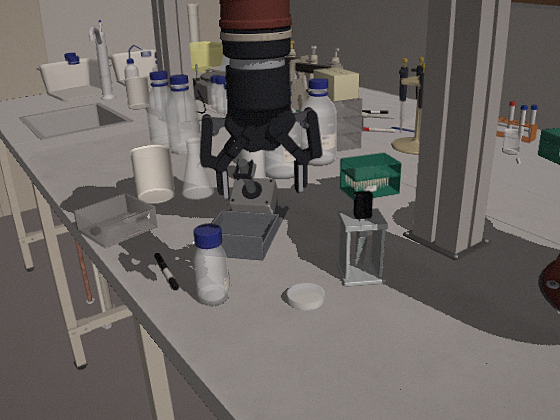

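View pics/top0.png

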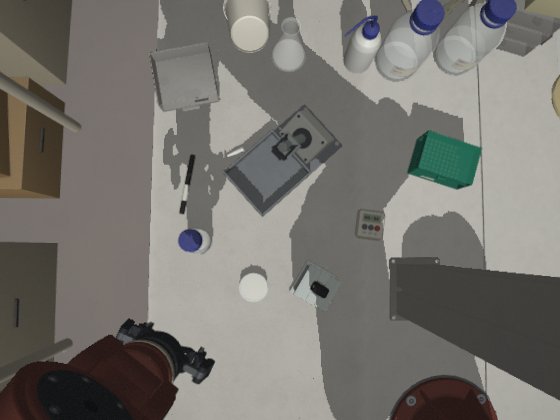

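The scene view shows the stand, with its tray at (245,232) and the spindle at (255,190). It also shows the rack with the black handle at (363,205), the bottle at (210,270) and the dish at (305,296). In the top view the clip is at about (285,150), the rack at (318,287), the timer at (370,223), the dish at (253,288) and the bottle at (193,240).

```bash
python3 - <<'E'
from h import *
c=load('top');W=world(c);
def box(a,b,zl,zh):
    m=np.zeros(W.shape[:2],bool); m[a[1]:b[1],a[0]:b[0]]=1
    return m&(W[...,2]>zl)&(W[...,2]<zh)
def rect(P):
    r=cv2.minAreaRect((P[:,:2]*1000).astype(np.float32));return np.round(r[0],1),np.round(r[1],1),round(r[2],1)
for nm,a,b,zl,zh in [('rackall',(285,250),(350,320),.004,.2),('racktop',(285,250),(350,320),.1,.122),('handle',(285,250),(350,320),.14,.175),
   ('stand',(220,100),(345,218),.004,.2),('traywall',(220,100),(345,218),.022,.042),('house',(220,100),(345,218),.06,.1),('high',(220,100),(345,218),.11,.2),('vhigh',(220,100),(345,218),.145,.2),('bottle',(170,220),(215,260),.1,.2),('dish',(235,270),(270,305),.008,.2),('timer',(350,200),(390,245),.01,.1)]:
    P=W[box(a,b,zl,zh)]; print(nm,len(P), *(rect(P) if len(P)>2 else ''), P.mean(0).round(4) if len(P) else '', P[:,2].max().round(4) if len(P) else '')
for n in ('scene',):
    c2=load(n);W2=world(c2);
    print('scene table z',np.nanmedian(W2[330:380,300:400,2]))
    m=np.zeros(W2.shape[:2],bool);m[185:300,335:392]=1
    for zl,zh in((.105,.12),(.122,.175)):
        P=W2[m&(W2[...,2]>zl)&(W2[...,2]<zh)&(np.linalg.norm(W2[...,:2]-W[box((285,250),(350,320),.14,.175)].mean(0)[:2],axis=-1)<.06)];print(len(P),rect(P),P.mean(0).round(4),P[:,2].max())
    i=c2['img'][140:280,190:300,::-1];
a=cv2.resize(load('top')['img'][95:225,215:350,::-1],None,fx=4,fy=4,interpolation=cv2.INTER_CUBIC)
cv2.imwrite('pics/crop1.png',a)
E
```

```text
rackall 1989 [329.  283.1] [151.1 141.8] 0.2 [0.3343 0.293  0.0793] 0.164
racktop 1049 [332.2 293.9] [72.8 66.1] 59.9 [0.3329 0.295  0.1137] 0.1206
handle 182 [332.2 293.9] [31.1 20. ] 60.1 [0.333  0.295  0.1585] 0.164
stand 7207 [610.3 361.4] [267.  280.5] 0.5 [0.5983 0.3639 0.0337] 0.1614
traywall 424 [589.1 377.5] [128.5 195.2] 42.2 [0.5829 0.3851 0.0316] 0.0418
house 1265 [648.8 312. ] [92.4 74. ] 42.2 [0.6471 0.3106 0.0783] 0.0996
high 494 [607.6 357. ] [39.8 61.9] 41.3 [0.6039 0.3596 0.1428] 0.1614
vhigh 189 [604.6 357.6] [37.4 34.5] 44.7 [0.6052 0.3594 0.1529] 0.1614
bottle 431 [423.8 541.8] [40.7 42.9] 68.3 [0.4232 0.5404 0.1307] 0.1376
dish 671 [325.  423.3] [62.2 60.6] 0.5 [0.325  0.4236 0.0167] 0.0219
timer 759 [462.2 166.7] [61.4 63. ] 82.6 [0.4618 0.1677 0.0168] 0.0225
scene table z 0.000757596154796183
752 (array([329.1, 295.1]), array([71.5, 68.4]), 60.1) [0.3215 0.3022 0.1118] 0.11996134475673172
415 (array([328., 296.]), array([29.4, 21. ]), 56.5) [0.3251 0.2996 0.143 ] 0.16029567998828195
```

View pics/crop1.png

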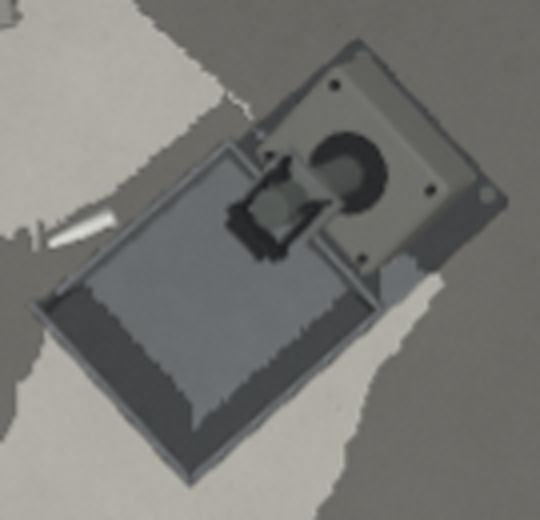

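```bash
python3 - <<'E'
from h import *
np.set_printoptions(suppress=True,linewidth=150)
c=load('top');W=world(c);c2=load('scene');W2=world(c2)
ra=np.radians(-30.1);X=np.array([np.cos(ra),np.sin(ra)]);Y=np.array([-X[1],X[0]]);o=np.array([.3305,.2945])
a=(W2[...,:2]-o)@X;b=(W2[...,:2]-o)@Y
print('blade: world z, mean along-x(-30deg) mm')
for z in np.arange(.01,.1,.01):
    m=(abs(W2[...,2]-z)<.005)&(abs(b)<.006)&(abs(a)<.03)
    print(z.round(3),m.sum(),(a[m].mean()*1e3).round(1) if m.sum() else '',(b[m].mean()*1e3).round(1) if m.sum() else '')
ya=np.radians(-47.8);X=np.array([np.cos(ya),np.sin(ya)]);Y=np.array([-X[1],X[0]])
def f(P):return np.c_[P[:,:2]@X,P[:,:2]@Y,P[:,2]]*1000
cen=np.array([.607,.358])
for n,w in(('top',W),('scene',W2)):
    near=np.linalg.norm(w[...,:2]-cen,axis=-1)<.19
    for nm,zl,zh in(('floorplate',.004,.014),('wall',.024,.038),('all',.004,.14),('70-97',.07,.097),('rodend',.148,.165),('>130',.125,.165)):
        P=f(w[near&(w[...,2]>zl)&(w[...,2]<zh)])
        if len(P)>10: print(n,nm,len(P),'pct1-99 x',np.percentile(P[:,0],[1,50,99]).round(1),'y',np.percentile(P[:,1],[1,50,99]).round(1),'z',P[:,2].max().round(1))
# rod end disc: brightness mask in the top view
E=c['extrinsics'];C=-E[:3,:3].T@E[:3,3]
for px in [(283,146.8)]:
    p=cv2.undistortPoints(np.array([[px]],float),c['camera_matrix'],c['D'])[0,0]
    d=E[:3,:3].T@np.array([p[0],-p[1],-1]);t=(.1547-C[2])/d[2];q=C+t*d;print('rod end',q,f(q[None]))
s2=cv2.resize(c2['img'][155:300,195:395,::-1],None,fx=4,fy=4,interpolation=cv2.INTER_CUBIC);cv2.imwrite('pics/crop2.png',s2)
i=c['img'][128:165,265:312].astype(int).sum(2)//3
h=W[128:165,265:312,2]
print(i[::2,::2]);print((h[::2,::2]*1000).astype(int))
E
```

```text
blade: world z, mean along-x(-30deg) mm
0.01 102 -4.8 0.3
0.02 26 6.4 0.8
0.03 30 4.2 0.8
0.04 35 2.1 1.2
0.05 36 -0.8 1.0
0.06 34 -3.6 1.3
0.07 39 -6.7 1.3
0.08 39 -7.9 0.8
0.09 24 -10.4 0.9
top floorplate 5346 pct1-99 x [-25.  106.1 307.4] y [519.7 679.9 849.9] z 14.0
top wall 395 pct1-99 x [ 18.5 113.1 198.3] y [625.8 675.5 753.8] z 37.8
top all 7667 pct1-99 x [-18.8 127.5 301. ] y [526.7 681.7 842.8] z 139.9
top 70-97 984 pct1-99 x [180.2 206.5 233. ] y [644.8 687.8 734.5] z 96.6
top rodend 157 pct1-99 x [124.2 137.8 154.5] y [675.3 689.4 705. ] z 161.4
top >130 476 pct1-99 x [113.1 138.6 162. ] y [670.4 688.7 709.6] z 161.4
scene floorplate 1143 pct1-99 x [ 17.  133.  255.5] y [624.7 672.8 752. ] z 14.0
scene wall 861 pct1-99 x [ 16.4 152.1 210.3] y [625.  671.  751.5] z 38.0
scene all 4323 pct1-99 x [ 16.6 157.6 242.9] y [625.  675.6 750.3] z 139.9
scene 70-97 510 pct1-99 x [163.1 198.3 219.6] y [643.5 680.1 732.5] z 96.6
scene rodend 91 pct1-99 x [124.  132.4 152.4] y [674.3 686.6 704.2] z 160.5
scene >130 351 pct1-99 x [111.8 132.6 156.9] y [669.4 684.4 704.9] z 160.5
rod end
[... 11069 characters left out ...]
               33                    8                   52
                    54                   49                    9]
 [                  10                    9                    5                   13                   10                   10                    7
                     8                   13                    8                    8                    8                    9                    9
                     7                    8                    7                   12                   34                   30                    8
                     7                    8                    8]]<stdin>:26: RuntimeWarning: invalid value encountered in cast
```

View pics/crop2.png

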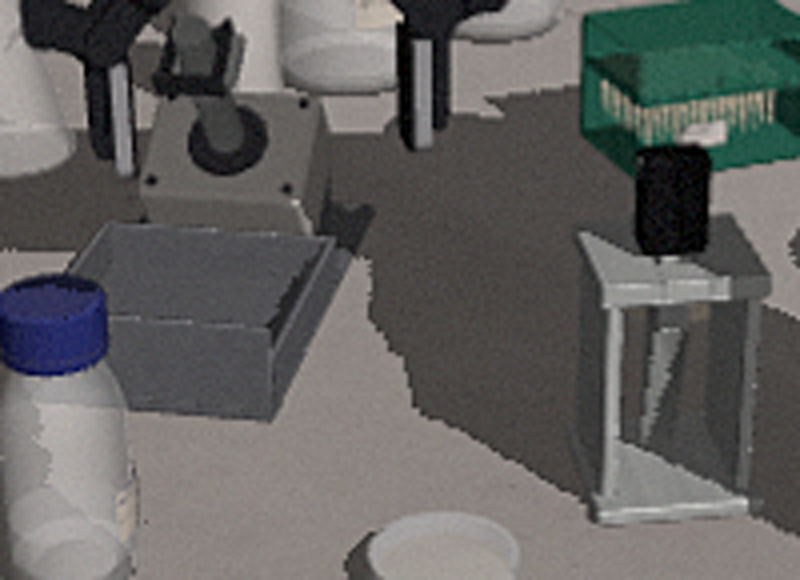

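The slope side of the blade faces the scene camera, so rack +x is at -30°. Stand yaw is -47.8° and the spindle origin is about (0.607, 0.356, 0.140). I'll turn the tool by +85.5° to yaw 150° and go above the handle.

```bash
cat >> h.py <<'E'
from scipy.spatial.transform import Rotation as Rn
def Rz(d): return Rn.from_euler('z',d,degrees=True).as_matrix()
RACK=np.array([.3315,.2942]); YR=149.9; 
YS=-47.8; SP=np.array([.6070,.3563,.140])
S=Rz(YS)@Rn.from_euler('y',-35,degrees=True).as_matrix()   # spindle axes in world
FL=np.diag([-1.,1,-1])                                    # tool = wedge axes @ FL
RT=Rz(YR)@np.diag([1.,-1,-1])                             # tool rot over the rack
def to(p,R):
    s=arm.state(); T=s['tcp_rot']; d=T.T@(np.array(p)-s['tcp_pos'])
    rv=Rn.from_matrix(T.T@R).as_rotvec()
    print('t',round(s['clock'],2),'tcp',s['tcp_pos'].round(4),'F',s['force'].round(1),'w',s['grip_width'].round(4))
    print('shift units',(d/.03).round(2),'turn units',(rv/(np.pi/4)).round(3), 'q',s['q'].round(2))
def wedge_in_spindle(s,off=np.array([0,0,.106])):
    # wedge origin = tcp + .106 along the tool z (nominal grasp)
    w=s['tcp_pos']+s['tcp_rot']@off
    return S.T@(w-SP), S.T@s['tcp_rot']@FL.T
E
python3 -m inch '[[0,0,-0.19,0,0,0,1],[0,0,-0.19,0,0,0,1],[0,0,-0.19,0,0,0,1],[0,0,-0.19,0,0,0,1],[0,0,-0.19,0,0,0,1],[0,0,-0.19,0,0,0,1],[0,0,-0.19,0,0,0,1],[0,0,-0.19,0,0,0,1]]'
python3 -m inch '[[0,0,-0.19,0,0,0,1],[0,0,-0.19,0,0,0,1]]'
python3 -c "
from h import *
print(S.round(3)); to([*RACK,.2],RT)"
```

```text
clock: 0.9
tcp_pos: [0.258, 0.5415, 0.2309]
tcp_rot: [[-0.685, 0.728, -0.0], [0.728, 0.685, -0.001], [-0.0, -0.001, -1.0]]
force: [0.1, 1.0, 0.7]
grip_width: 0.0852
clock: 1.1
tcp_pos: [0.258, 0.5414, 0.2308]
tcp_rot: [[-0.869, 0.494, -0.001], [0.494, 0.869, -0.001], [0.0, -0.001, -1.0]]
force: [-1.1, 0.0, 0.0]
grip_width: 0.0853
[[ 0.55   0.741 -0.385]
 [-0.607  0.672  0.425]
 [ 0.574  0.     0.819]]Traceback (most recent call last):
  File "<string>", line 3, in <module>
    print(S.round(3)); to([*RACK,.2],RT)
                       ~~^^^^^^^^^^^^^^^
  File "h.py", line 31, in to
    print('t',round(s['clock'],2),'tcp',s['tcp_pos'].round(4),'F',s['force'].round(1),'w',s['grip_width'].round(4))
                                                                                          ^^^^^^^^^^^^^^^^^^^^^
AttributeError: 'float' object has no attribute 'round'
```

```bash
sed -i "s/s\['grip_width'\].round(4)/round(s['grip_width'],4)/" h.py
python3 -m inch '[[0,0,0,-0.78,-0.74,0,1],[0,0,0,-0.78,-0.74,0,1],[0,0,0,-0.78,-0.74,0,1],[0,0,0,-0.78,-0.74,0,1],[0,0,0,-0.78,-0.74,0,1],[0,0,0,-0.78,-0.74,0,1],[0,0,0,-0.78,-0.74,0,1],[0,0,0,-0.7,-0.74,0.5,1]]'
python3 -m inch '[[0,0,0,0,0,0,1],[0,0,0,0,0,0,1]]'
python3 -c "
from h import *
to([*RACK,.2],RT)
c=cap('top');cv2.imwrite('pics/x.png',c['img'][...,::-1])
c=cap('scene')
a=cv2.resize(c['img'][110:300,290:450,::-1],None,fx=3,fy=3,interpolation=cv2.INTER_CUBIC);cv2.imwrite('pics/hover.png',a)"
```

```text
clock: 1.9
tcp_pos: [0.3304, 0.2945, 0.2175]
tcp_rot: [[-0.866, 0.5, 0.002], [0.5, 0.866, 0.001], [-0.002, 0.002, -1.0]]
force: [0.4, 0.9, 0.4]
grip_width: 0.085
clock: 2.1
tcp_pos: [0.3295, 0.2951, 0.2161]
tcp_rot: [[-0.865, 0.501, -0.0], [0.501, 0.865, 0.0], [0.0, -0.0, -1.0]]
force: [0.3, -0.5, 0.6]
grip_width: 0.085
t 2.1 tcp [0.3295 0.2951 0.2161] F [ 0.3 -0.5  0.6] w 0.085
shift units [-0.07  0.01  0.54] turn units [-0.    -0.001  0.   ] q [ 0.43 -0.39 -0.38  1.58  0.   -0.61]
```

View pics/hover.png

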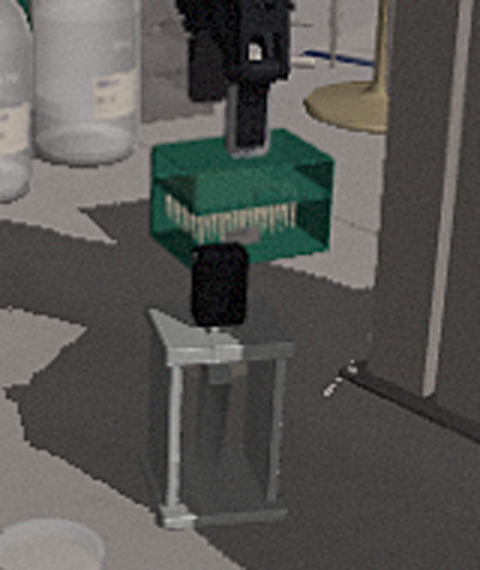

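The near finger shows at crop (248,120), above the handle at (220,285). I'll check the sideways offset between them in the same camera.

```bash
python3 -c "
from h import *
W=world(load('scene'));s=arm.state();T=s['tcp_rot']
L=(W-s['tcp_pos'])@T
def st(m,n):
    P=L[m]*1000
    print(n,len(P),'x',np.percentile(P[:,0],[2,50,98]).round(1),'y',np.percentile(P[:,1],[2,50,98]).round(1),'z',np.percentile(P[:,2],[2,50,98]).round(1))
r=np.linalg.norm(L[...,:2],axis=-1)<.075
st(r&(L[...,2]<.01)&(L[...,2]>-.03),'finger')
st(r&(abs(L[...,0])<.025)&(abs(L[...,1])<.03)&(W[...,2]>.125)&(W[...,2]<.157),'handle')
st(r&(abs(L[...,0])<.025)&(abs(L[...,1])<.03)&(W[...,2]>.125)&(W[...,2]<.157)&(L[...,0]>.005),'handle-front')
"
```

```text
finger 267 x [-44.9  42.4  58.5] y [-10.5   1.5  11.3] z [-29.4 -21.9 -13.2]
handle 327 x [-6.7  7.2 10.5] y [-14.1   1.1  13.3] z [59.9 74.8 90.8]
handle-front 276 x [ 5.2  7.5 10.5] y [-13.7  -0.7  12.2] z [59.9 75.2 90.8]
```

```bash
python3 -m inch '[[0,0,0,0,0,0.8,1],[0,0,0,0,0,0.8,1],[0,0,0,0,0,0.8,1],[0,0,0,0,0,0.8,1],[0,0,0,0,0,0,1],[0,0,0,0,0,0,1],[0,0,0,0,0,0,0],[0,0,0,0,0,0,0]]'
python3 -m inch '[[0,0,0,0,0,0,0],[0,0,0,0,0,0,0],[0,0,0,0,0,0,0],[0,0,0,0,0,0,0],[0,0,0,0,0,0,0],[0,0,0,0,0,0,0]]'
```

```text
clock: 3.0
tcp_pos: [0.3302, 0.296, 0.1218]
tcp_rot: [[-0.866, 0.5, 0.002], [0.5, 0.866, 0.001], [-0.001, 0.002, -1.0]]
force: [0.1, 0.5, 0.7]
grip_width: 0.0593
clock: 3.6
tcp_pos: [0.3298, 0.2956, 0.1208]
tcp_rot: [[-0.866, 0.5, 0.001], [0.5, 0.866, 0.0], [-0.001, 0.001, -1.0]]
force: [-0.1, -0.8, 5.4]
grip_width: 0.0194
```

Gripped at 19.4 mm, with the TCP at (0.3298, 0.2956, 0.1208) when seated, so the tip lies 108.8 mm ahead of the TCP. Next I lift.

```bash
cat >> h.py <<'E'
GR=np.array([.3298,.2956,.1208]); OFF=np.array([0,0,.1088])
RS=S@FL   # tool rot for insertion
def wtarget(x,y,z): return SP+S@np.array([x,y,z])-RS@OFF
E
python3 -m inch '[[0,0,0,0,0,-0.5,0],[0,0,0,0,0,-0.8,0],[0,0,0,0,0,-0.8,0],[0,0,0,0,0,-0.8,0],[0,0,0,0,0,-0.8,0],[0,0,0,0,0,-0.8,0],[0,0,0,0,0,-0.5,0],[0,0,0,0,0,0,0]]'
python3 -c "
from h import *
print(wtarget(-.0225,0,.04)); to(wtarget(-.0225,0,.04),RS)"
```

```text
clock: 4.4
tcp_pos: [0.33, 0.2958, 0.2728]
tcp_rot: [[-0.866, 0.5, 0.003], [0.5, 0.866, 0.002], [-0.002, 0.003, -1.0]]
force: [1.0, 0.0, -1.1]
grip_width: 0.0198
[0.53728945 0.43318003 0.24898435]
t 4.4 tcp [0.33   0.2958 0.2728] F [ 1.   0.  -1.1] w 0.0198
shift units [-3.69  7.42  0.82] turn units [ 0.124 -0.77   0.382] q [ 0.43 -0.36 -0.26  1.67  0.   -0.61]
```

```bash
python3 -m inch '[[0,0,0,-0.46,0.92,-0.15,0],[0,0,0,-0.46,0.92,-0.15,0],[0,0,0,-0.46,0.92,-0.15,0],[0,0,0,-0.46,0.92,-0.15,0],[0,0,0,-0.46,0.92,-0.15,0],[0,0,0,-0.46,0.92,-0.15,0],[0,0,0,-0.46,0.92,-0.1,0],[0,0,0,-0.46,0.92,0,0]]'
python3 -m inch '[[0.025,-0.16,0.08,0,0,0,0],[0.025,-0.16,0.08,0,0,0,0],[0.025,-0.16,0.08,0,0,0,0],[0.025,-0.16,0.08,0,0,0,0],[0.024,-0.13,0.062,0,0,0,0],[0,0,0,0,0,0,0]]'
python3 -c "
from h import *
to(wtarget(-.0225,0,.06),RS);print(*wedge_in_spindle(arm.state(),OFF))"
```

```text
clock: 5.2
tcp_pos: [0.5361, 0.4321, 0.2995]
tcp_rot: [[-0.866, 0.5, -0.001], [0.5, 0.866, -0.0], [0.001, -0.001, -1.0]]
force: [0.9, 1.3, 0.0]
grip_width: 0.0195
clock: 5.8
tcp_pos: [0.5332, 0.4329, 0.2963]
tcp_rot: [[-0.555, 0.739, 0.381], [0.602, 0.673, -0.429], [-0.573, -0.009, -0.819]]
force: [-0.4, -0.5, -2.3]
grip_width: 0.0194
t 5.8 tcp [0.5332 0.4329 0.2963] F [-0.4 -0.5 -2.3] w 0.0194
shift units [0.83 0.12 0.67] turn units [-0.008 -0.     0.009] q [ 0.75  0.44  0.51  1.65 -0.61  0.01]
[ 0.00253043 -0.00390383  0.08026057] [[ 9.99976867e-01 -6.80025591e-03  1.48506636e-04]
 [ 6.79921751e-03  9.99958084e-01  6.13202955e-03]
 [-1.90199782e-04 -6.13087797e-03  9.99981188e-01]]
```

```bash
python3 -m inch '[[-0.008,0,0.009,0.28,0.04,0,0],[0,0,0,0.28,0.04,0.4,0],[0,0,0,0.27,0.04,0.4,0],[0,0,0,0,0,0.37,0],[0,0,0,0,0,0,0],[0,0,0,0,0,0,0]]'
python3 -c "
from h import *
to(wtarget(-.0225,0,.04),RS);print(wedge_in_spindle(arm.state(),OFF)[0])
c=cap('scene');a=cv2.resize(c['img'][80:230,170:350,::-1],None,fx=4,fy=4,interpolation=cv2.INTER_CUBIC);cv2.imwrite('pics/near_s.png',a)
c=cap('top');a=cv2.resize(c['img'][90:200,210:350,::-1],None,fx=5,fy=5,interpolation=cv2.INTER_CUBIC);cv2.imwrite('pics/near_t.png',a)
"
```

```text
clock: 6.4
tcp_pos: [0.5384, 0.4335, 0.2573]
tcp_rot: [[-0.546, 0.743, 0.387], [0.612, 0.669, -0.422], [-0.573, 0.006, -0.82]]
force: [0.2, -1.2, -0.8]
grip_width: 0.019
t 6.4 tcp [0.5384 0.4335 0.2573] F [ 0.2 -1.2 -0.8] w 0.019
shift units [ 0.17 -0.04  0.22] turn units [ 0.003 -0.002 -0.008] q [ 0.74  0.43  0.42  1.56 -0.61  0.01]
[-0.01752097  0.0013359   0.04652592]
```

View pics/near_s.png

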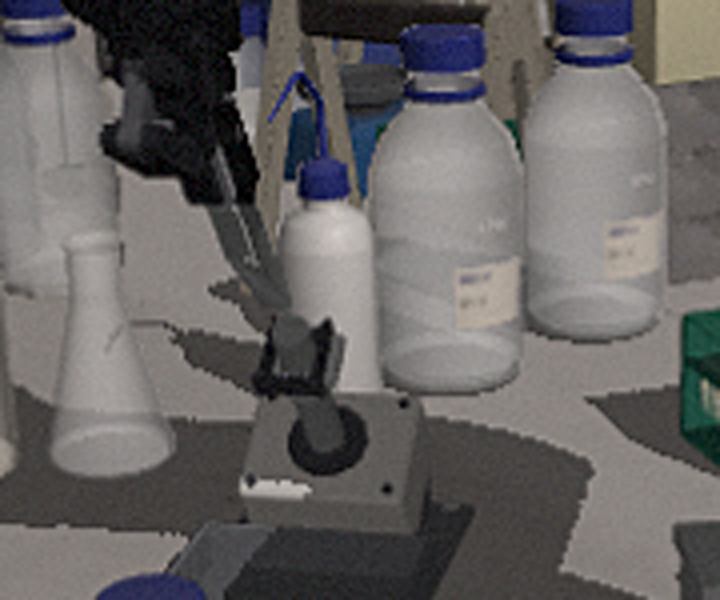

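View pics/near_t.png

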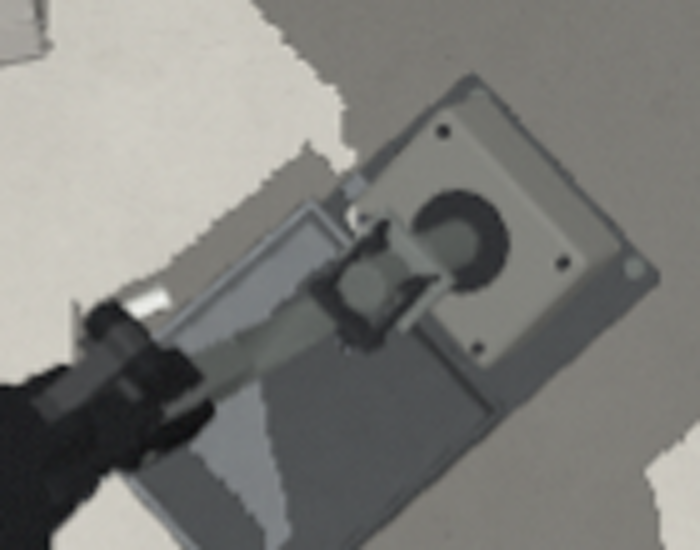

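```bash
cat > m.py <<'E'
from h import *
np.set_printoptions(suppress=True,linewidth=150)
s=arm.state();T=s['tcp_rot'];Rw=T@FL.T;w0=s['tcp_pos']+T@OFF
p=S.T@(w0-SP)*1000;print('robot says wedge in nominal spindle',p.round(1))
for n in('top','scene'):
    c=load(n);W=world(c);L=(W-w0)@Rw*1000;N=(W-SP)@S*1000
    for lo,hi in((8,30),(30,60),(60,92)):
        m=(abs(L[...,0])<25)&(abs(L[...,1])<16)&(L[...,2]>lo)&(L[...,2]<hi)
        P=L[m];
        if len(P)>5: print(n,'blade(wedge fr) z',lo,hi,len(P),'x',np.percentile(P[:,0],[3,50,80,97]).round(1),'y',np.percentile(P[:,1],[3,50,97]).round(1))
    # rod below clip and rod end
    m=(abs(N[...,0])<16)&(abs(N[...,1])<16)&(N[...,2]>-70)&(N[...,2]<-25)
    P=N[m];print(n,'rod shank',len(P),'x',np.percentile(P[:,0],[50,97]).round(1),'y',np.percentile(P[:,1],[3,50,97]).round(1))
    m=(np.hypot(N[...,0],N[...,1])<9)&(N[...,2]>12)&(N[...,2]<24);P=N[m];print(n,'rod end z',np.median(P[:,2]).round(1),len(P))
    m=(np.abs(N[...,1])<24)&(np.abs(N[...,0])<26)&(N[...,2]>-10)&(N[...,2]<17)&(np.hypot(N[...,0],N[...,1])>11);P=N[m]
    print(n,'clip',len(P),'x',np.percentile(P[:,0],[2,98]).round(1),'y',np.percentile(P[:,1],[2,98]).round(1),'z',np.percentile(P[:,2],[2,98]).round(1))
    m=(np.hypot(N[...,0],N[...,1])<16)&(N[...,2]>15)&(N[...,2]<21);P=N[m]
    (cx,cy),r=cv2.minEnclosingCircle(P[:,:2].astype(np.float32));print(n,'rod end circle',round(cx,1),round(cy,1),round(r,1),P.mean(0).round(1))
E
python3 m.py
```

```text
robot says wedge in nominal spindle [-17.4   1.9  47.5]
top blade(wedge fr) z 8 30 45 x [ 5.1 11.3 11.8 12.2] y [-8.3 -2.8  4.7]
top blade(wedge fr) z 30 60 89 x [-1.8 11.1 11.6 12. ] y [-8.4 -3.4  5.4]
top blade(wedge fr) z 60 92 103 x [-4.4 10.6 11.4 11.9] y [-8.4 -3.5  5. ]
top rod shank 71 x [6.9 9. ] y [-8.3 -1.5  8.4]
top rod end z 20.4 72
top clip 309 x [-24.  16.] y [-18.2  20.3] z [-8.8 14.5]
top rod end circle -0.8 1.1 9.8 [ 0.8  0.9 19.4]
scene blade(wedge fr) z 8 30 43 x [-0.2  3.9  6.   9.6] y [-9.7 -5.6  4.6]
scene blade(wedge fr) z 30 60 82 x [-9.  -1.8  5.1 10.1] y [-9.9 -8.   4.4]
scene blade(wedge fr) z 60 92 123 x [-12.7 -10.   -1.4   7.2] y [-9.8 -7.3  4. ]
scene rod shank 106 x [-9.3  1. ] y [-9.5 -3.5  7.1]
scene rod end z 20.0 49
scene clip 245 x [-25.7  13.4] y [-19.8  15.2] z [-7.8 15.5]
scene rod end circle -2.5 0.4 10.1 [-3.3 -0.7 18.9]
```

In the top view the wedge and rod agree sideways to about 0.3 mm. The rod sits about 0.8 mm lower in x than my nominal, so I shift 6 mm outward and then lower along the rod.

```bash
python3 -m inch '[[0.003,-0.002,-0.008,0.2,0,0,0],[0,0,0,0,0,0,0],[0,0,0,0,0,0,0]]'
python3 -c "
from h import *
to(wtarget(-.0233,.0019,.010),RS);print(wedge_in_spindle(arm.state(),OFF)[0])"
```

```text
clock: 6.8
tcp_pos: [0.5346, 0.4383, 0.2538]
tcp_rot: [[-0.551, 0.74, 0.387], [0.606, 0.673, -0.424], [-0.574, 0.001, -0.819]]
force: [0.9, -0.2, -0.8]
grip_width: 0.0192
t 6.8 tcp [0.5346 0.4383 0.2538] F [ 0.9 -0.2 -0.8] w 0.0192
shift units [-0.03  0.01  1.24] turn units [0.002 0.001 0.001] q [ 0.75  0.44  0.42  1.57 -0.61  0.02]
[-0.0243032   0.00159299  0.04718504]
```

```bash
python3 -m inch '[[0,0,0,-0.02,0,0.3,0],[0,0,0,0,0,0.3,0],[0,0,0,0,0,0.3,0],[0,0,0,0,0,0.3,0],[0,0,0,0,0,0,0],[0,0,0,0,0,0,0]]'
python3 -c "
from h import *
to(wtarget(-.0233,.0019,.010),RS);print(wedge_in_spindle(arm.state(),OFF)[0])
cap('top');cap('scene')"; python3 m.py
```

```text
clock: 7.4
tcp_pos: [0.5491, 0.422, 0.2246]
tcp_rot: [[-0.55, 0.74, 0.386], [0.606, 0.672, -0.425], [-0.574, 0.0, -0.819]]
force: [0.6, -0.1, -0.5]
grip_width: 0.0192
t 7.4 tcp [0.5491 0.422  0.2246] F [ 0.6 -0.1 -0.5] w 0.0192
shift units [0.   0.02 0.02] turn units [0.001 0.001 0.   ] q [ 0.72  0.41  0.34  1.49 -0.61 -0.02]
[-0.02317853  0.00125188  0.0106932 ]
robot says wedge in nominal spindle [-23.1   1.7  11.4]
top blade(wedge fr) z 8 30 83 x [ 7.6 12.1 20.2 24.2] y [-8.7 -2.   5.8]
top blade(wedge fr) z 30 60 78 x [-4.  10.7 11.4 12. ] y [-8.7 -4.4  4.9]
top blade(wedge fr) z 60 92 94 x [-5.3 10.6 11.2 11.8] y [-8.8 -3.9  5. ]
top rod shank 72 x [6.7 9.2] y [-8.5 -0.8  8.6]
top rod end z 20.2 79
top clip 273 x [-24.3  16.2] y [-18.3  20.5] z [-8.6 15.1]
top rod end circle -2.5 1.0 11.1 [-0.9  0.4 19.1]
scene blade(wedge fr) z 8 30 49 x [ 0.5  5.  10.7 24.1] y [-9.8 -6.   4.1]
scene blade(wedge fr) z 30 60 79 x [-7.8 -1.4  4.8 10.3] y [-9.5 -7.7  4.1]
scene blade(wedge fr) z 60 92 115 x [-11.9  -9.7  -0.9   8.1] y [-9.5 -6.9  3.9]
scene rod shank 112 x [-9.3 -0.1] y [-9.7 -3.8  7.1]
scene rod end z 19.8 19
scene clip 218 x [-25.8  13.2] y [-19.5  15.7] z [-7.4 14.7]
scene rod end circle -4.0 -3.9 10.6 [-1.8 -5.7 18.6]
```

```bash
python3 -m inch '[[0,0,0,0,0,0.2,0],[0,0,0,0,0,0.2,0],[0,0,0,0,0,0.2,0],[0,0,0,0,0,0.2,0],[0,0,0,0,0,0,0]]'
python3 -c "
from h import *
s=arm.state();print(wedge_in_spindle(s,OFF)[0],'F in spindle',(S.T@s['force']).round(1))
c=cap('scene');a=cv2.resize(c['img'][80:230,170:350,::-1],None,fx=4,fy=4,interpolation=cv2.INTER_CUBIC);cv2.imwrite('pics/in_s.png',a)"
```

```text
clock: 8.0
tcp_pos: [0.5585, 0.4113, 0.2042]
tcp_rot: [[-0.55, 0.741, 0.386], [0.606, 0.672, -0.426], [-0.574, -0.0, -0.819]]
force: [0.4, -1.5, -0.5]
grip_width: 0.0192
[-0.02312867  0.00100782 -0.01420941] F in spindle [ 0.9 -0.7 -1.2]
```

View pics/in_s.png

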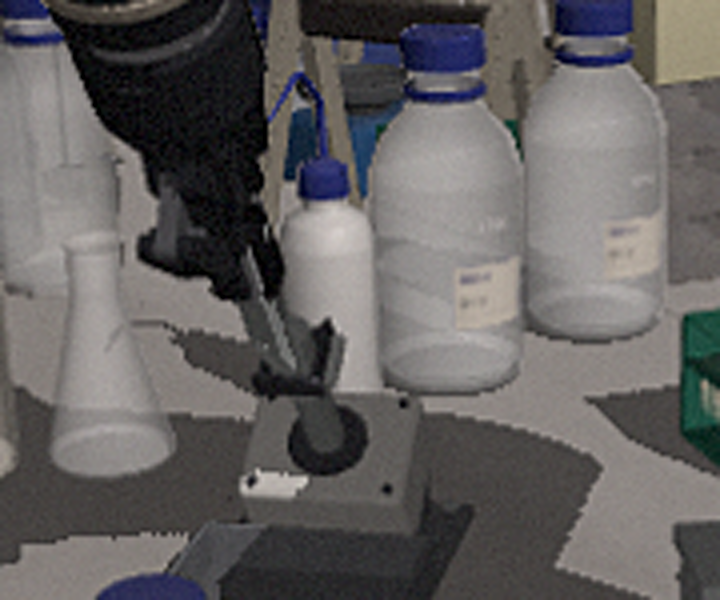

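The blade is in the gap between rod and bridge at (295,350) with almost no force. Now I push slowly.

```bash
python3 -m inch '[[0,0,0,0,0,0.12,0],[0,0,0,0,0,0.12,0],[0,0,0,0,0,0.12,0],[0,0,0,0,0,0.12,0],[0,0,0,0,0,0.12,0],[0,0,0,0,0,0.12,0],[0,0,0,0,0,0,0]]'
python3 -c "
from h import *
s=arm.state();print(wedge_in_spindle(s,OFF)[0],'F in spindle',(S.T@s['force']).round(1))
cap('top')"; python3 m.py | grep 'top clip'
```

```text
clock: 8.75
tcp_pos: [0.5667, 0.4025, 0.1867]
tcp_rot: [[-0.551, 0.74, 0.386], [0.606, 0.672, -0.425], [-0.574, -0.0, -0.819]]
force: [0.7, -0.7, 0.4]
grip_width: 0.0191
[-0.02337307  0.00118872 -0.03541672] F in spindle [ 1.   0.1 -0.3]
top clip 273 x [-25.5  15.9] y [-18.3  19.1] z [-8.  16.2]
```

```bash
python3 -c "
from h import *
t=load('top')['img'][110:190,235:335,::-1];c=cap('scene')['img'][130:210,205:285,::-1]
f=lambda a:cv2.resize(a,(400,400),interpolation=cv2.INTER_CUBIC)
cv2.imwrite('pics/both.png',np.hstack([cv2.convertScaleAbs(f(t),alpha=1.7),cv2.convertScaleAbs(f(c),alpha=1.7)]))"
```

```text
(no output)
```

View pics/both.png

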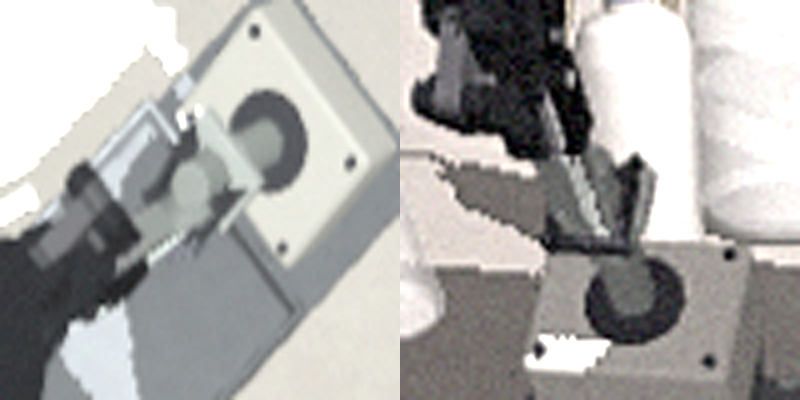

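The wedge runs between rod and bridge, and the clip seems to be shifting out (bridge edge at (548,245) in the right half). I continue.

```bash
python3 -m inch '[[0,0,0,0,0,0.1,0],[0,0,0,0,0,0.1,0],[0,0,0,0,0,0,0]]'
python3 -c "
from h import *
s=arm.state();print(wedge_in_spindle(s,OFF)[0],'F in spindle',(S.T@s['force']).round(1))"
python3 -m inch '[[0,0,0,0,0,0.1,0],[0,0,0,0,0,0.1,0],[0,0,0,0,0,0,0]]'
python3 -c "
from h import *
s=arm.state();print(wedge_in_spindle(s,OFF)[0],'F in spindle',(S.T@s['force']).round(1))
cap('top')"; python3 m.py | grep -E 'clip|end'
```

```text
clock: 9.15
tcp_pos: [0.5688, 0.4002, 0.1817]
tcp_rot: [[-0.551, 0.74, 0.386], [0.606, 0.672, -0.425], [-0.574, -0.0, -0.819]]
force: [0.1, 0.5, -1.2]
grip_width: 0.019
[-0.02376328  0.00122582 -0.04127683] F in spindle [-0.9  0.4 -0.8]
clock: 9.45
tcp_pos: [0.5712, 0.3976, 0.1768]
tcp_rot: [[-0.551, 0.74, 0.386], [0.606, 0.672, -0.425], [-0.574, -0.0, -0.819]]
force: [0.7, 0.6, -1.0]
grip_width: 0.0193
[-0.02359792  0.00123597 -0.04727742] F in spindle [-0.5  0.9 -0.8]
top rod end z 20.3 76
top clip 255 x [-24.9  15.7] y [-18.3  19.7] z [-8.8 15.2]
top rod end circle -2.1 -2.5 13.8 [-1.5 -0.  18.9]
scene rod end z 19.2 22
scene clip 139 x [-25.6  12.4] y [-19.8  15.6] z [-9.  15.7]
scene rod end circle -2.4 -3.4 10.9 [-0.7 -4.9 18.7]
```

```bash
python3 -c "
from h import *
t=load('top')['img'][100:200,215:335,::-1];c=cap('scene');i=c['img'][130:260,200:310,::-1]
f=lambda a:cv2.resize(a,(400,440),interpolation=cv2.INTER_CUBIC)
cv2.imwrite('pics/both2.png',np.hstack([cv2.convertScaleAbs(f(t),alpha=1.6),cv2.convertScaleAbs(f(i),alpha=1.6)]))"
```

```text
(no output)
```

View pics/both2.png

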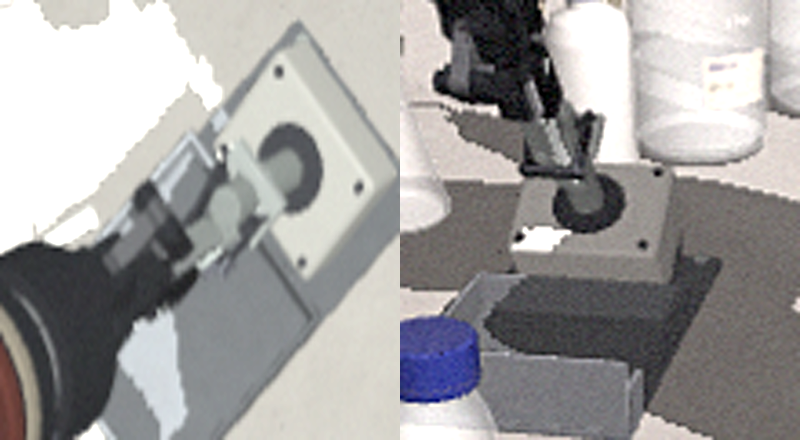

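The top view shows the clip displaced outward, with the light shoulder at (255,180) now uncovered behind the rod. I keep pushing.

```bash
python3 -m inch '[[0,0,0,0,0,0.1,0],[0,0,0,0,0,0.1,0],[0,0,0,0,0,0.1,0],[0,0,0,0,0,0,0]]'
python3 -c "
from h import *
s=arm.state();print(wedge_in_spindle(s,OFF)[0],'F in spindle',(S.T@s['force']).round(1))
cap('top');cap('scene')"; python3 m.py | grep -E 'clip'
cat > tray.py <<'E'
from h import *
for n in('top','scene'):
    W=world(load(n));M=Rz(YS);N=(W-np.r_[SP[:2],0])@M*1000
    m=(N[...,0]>-116)&(N[...,0]<8)&(abs(N[...,1])<54)&(N[...,2]>15)&(N[...,2]<60)
    m=cv2.erode(m.astype(np.uint8),np.ones((2,2)))>0
    P=N[m];print(n,'in tray',len(P),P.mean(0).round(1) if len(P) else '',P.min(0).round() if len(P) else '',P.max(0).round() if len(P) else '')
E
python3 tray.py
```

```text
clock: 9.95
tcp_pos: [0.5747, 0.3937, 0.1696]
tcp_rot: [[-0.551, 0.74, 0.386], [0.606, 0.672, -0.425], [-0.574, -0.0, -0.819]]
force: [-0.2, -0.5, -1.2]
grip_width: 0.0192
[-0.02348327  0.00124227 -0.05624679] F in spindle [-0.5 -0.5 -1.1]
top clip 202 x [-21.7  15.8] y [-18.3  20.5] z [-9.  14.5]
scene clip 105 x [-24.3  13.9] y [-19.3  16.6] z [-8.9 14.2]
top in tray 32 [-49.7  -8.1  56.4] [-57. -18.  53.] [-39.  -2.  59.]
scene in tray 114 [-54.3  -4.4  30.8] [-66. -21.  15.] [-44.  10.  52.]
```

```bash
python3 -m inch '[[0,0,0,0,0,0,0],[0,0,0,0,0,0,0],[0,0,0,0,0,0,0],[0,0,0,0,0,0,0],[0,0,0,0,0,0,0]]'
python3 -c "
from h import *
cap('top');cap('scene')
t=load('top')['img'][100:200,215:335,::-1];i=load('scene')['img'][130:260,200:310,::-1]
f=lambda a:cv2.resize(a,(400,440),interpolation=cv2.INTER_CUBIC)
cv2.imwrite('pics/both3.png',np.hstack([cv2.convertScaleAbs(f(t),alpha=1.6),cv2.convertScaleAbs(f(i),alpha=1.6)]))"
python3 m.py|grep clip;python3 tray.py
```

```text
clock: 10.55
tcp_pos: [0.5747, 0.3941, 0.1702]
tcp_rot: [[-0.55, 0.74, 0.386], [0.606, 0.673, -0.424], [-0.574, 0.001, -0.819]]
force: [0.3, -0.1, -2.5]
grip_width: 0.0196
top clip 204 x [-22.   16.2] y [-18.2  20.2] z [-8.9 11.9]
scene clip 104 x [-24.3  14.4] y [-19.5  -3.7] z [-9.2 14.7]
top in tray 44 [-87.6 -10.   26.1] [-112.  -25.   16.] [-75.   8.  34.]
scene in tray 0
```

View pics/both3.png

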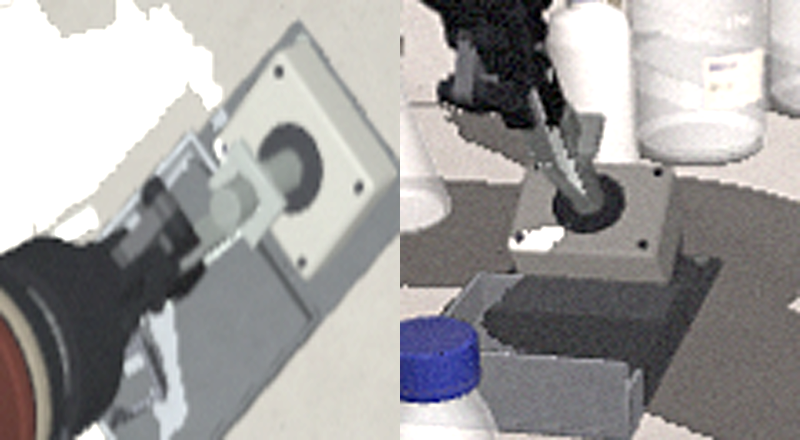

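The clip is in the tray at about stand (-88,-10), dark at (150,370) in the left half. Next I withdraw along the rod.

```bash
python3 -m inch '[[0,0,0,0,0,-0.3,0],[0,0,0,0,0,-0.7,0],[0,0,0,0,0,-0.7,0],[0,0,0,0,0,-0.8,0],[0,0,0,0,0,-0.8,0],[0,0,0,0,0,-0.8,0],[0,0,0,0,0,-0.8,0],[0,0,0,0,0,0,0]]'
python3 -m inch '[[-0.025,0.16,-0.08,0,0,0,0],[-0.025,0.16,-0.08,0,0,0,0],[-0.025,0.16,-0.08,0,0,0,0],[-0.025,0.16,-0.08,0,0,0,0],[-0.024,0.13,-0.062,0,0,0,0],[0,0,0,0,0,0,0]]'
python3 -c "
from h import *
to([*GR[:2],.29],RT)"
```

```text
clock: 11.45
tcp_pos: [0.5175, 0.4585, 0.2944]
tcp_rot: [[-0.549, 0.739, 0.39], [0.607, 0.674, -0.421], [-0.574, 0.006, -0.819]]
force: [0.4, 0.3, -0.7]
grip_width: 0.0192
clock: 12.05
tcp_pos: [0.5203, 0.4539, 0.2895]
tcp_rot: [[-0.864, 0.503, 0.001], [0.503, 0.864, 0.002], [-0.0, 0.002, -1.0]]
force: [-0.5, 0.3, -0.3]
grip_width: 0.0189
t 12.05 tcp [0.5203 0.4539 0.2895] F [-0.5  0.3 -0.3] w 0.0189
shift units [ 2.84 -7.75 -0.03] turn units [ 0.003  0.    -0.002] q [ 0.53  0.43  0.58  1.72  0.   -0.52]
```

```bash
python3 -m inch '[[0.003,0,-0.002,0.36,-0.97,0,0],[0,0,0,0.36,-0.97,0,0],[0,0,0,0.36,-0.97,0,0],[0,0,0,0.36,-0.97,0,0],[0,0,0,0.36,-0.97,0,0],[0,0,0,0.36,-0.97,0,0],[0,0,0,0.36,-0.97,0,0],[0,0,0,0.32,-0.96,0,0]]'
python3 -m inch '[[0,0,0,0,0,0,0],[0,0,0,0,0,0,0],[0,0,0,0,0,0,0]]'
python3 -c "
from h import *
to([*GR[:2],.25],RT)"
```

```text
clock: 12.85
tcp_pos: [0.3269, 0.2965, 0.2893]
tcp_rot: [[-0.867, 0.499, 0.003], [0.499, 0.867, -0.003], [-0.005, -0.001, -1.0]]
force: [-0.1, -0.2, -0.7]
grip_width: 0.0192
clock: 13.15
tcp_pos: [0.3285, 0.2977, 0.2899]
tcp_rot: [[-0.867, 0.499, 0.002], [0.499, 0.867, -0.002], [-0.003, -0.0, -1.0]]
force: [0.8, 0.2, -1.5]
grip_width: 0.0194
t 13.15 tcp [0.3285 0.2977 0.2899] F [ 0.8  0.2 -1.5] w 0.0194
shift units [-0.07 -0.04  1.33] turn units [-0.     0.004  0.004] q [ 0.44 -0.35 -0.22  1.7  -0.   -0.61]
```

```bash
python3 -m inch '[[0,0.004,0.004,-0.07,-0.04,0.7,0],[0,0,0,0,0,0.6,0],[0,0,0,0,0,0,0],[0,0,0,0,0,0,0]]'
python3 -c "
from h import *
to([*GR[:2],.19],RT);cap('scene')
W=world(load('scene'));M=Rz(-30.1);L=(W-np.r_[GR[:2],0])@M*1000
for lo,hi in((145,165),(165,185),(185,205),(205,230)):
    m=(abs(L[...,0])<25)&(abs(L[...,1])<16)&(L[...,2]>lo)&(L[...,2]<hi);P=L[m];print(lo,hi,len(P),np.percentile(P[:,0],[3,50,97]).round(1),np.percentile(P[:,1],[3,50,97]).round(1))
r=(np.hypot(L[...,0],L[...,1])<60)&(abs(L[...,2]-112)<7);print('top plate',cv2.minAreaRect(L[r][:,:2].astype(np.float32)))"
```

```text
clock: 13.55
tcp_pos: [0.3295, 0.2955, 0.2513]
tcp_rot: [[-0.865, 0.501, -0.002], [0.501, 0.865, 0.0], [0.002, -0.001, -1.0]]
force: [-0.5, -0.8, -0.0]
grip_width: 0.0197
t 13.55 tcp [0.3295 0.2955 0.2513] F [-0.5 -0.8 -0. ] w 0.0197
shift units [-0.01  0.01  2.04] turn units [-0.001 -0.002  0.   ] q [ 0.43 -0.37 -0.3   1.64  0.   -0.61]
145 165 81 [0.1 4.4 8. ] [-8.3 -0.9  4.9]
165 185 95 [-5.7 -1.3  9.8] [-6.8  0.7  5.2]
185 205 101 [-11.1  -6.6   4.3] [-7.   0.4  5.4]
205 230 164 [-14.1 -11.3   7.9] [-7.3  1.3  6.7]
top plate ((0.8430442810058594, -0.7822532653808594), (71.00670623779297, 71.30722045898438), 0.6270626187324524)
```

The blade centre (y -1) and the plate centre (y -0.8) agree, and the blade is upright. I lower it.

```bash
python3 -m inch '[[0,0,0,0,0,0.5,0],[0,0,0,0,0,0.5,0],[0,0,0,0,0,0.5,0],[0,0,0,0,0,0.5,0],[0,0,0,0,0,0,0]]'
python3 -m inch '[[0,0,0,0,0,0.5,0],[0,0,0,0,0,0.5,0],[0,0,0,0,0,0.5,0],[0,0,0,0,0,0.5,0],[0,0,0,0,0,0,0],[0,0,0,0,0,0,0]]'
python3 -c "
from h import *
to(GR,RT)"
```

```text
clock: 14.1
tcp_pos: [0.3288, 0.2952, 0.19]
tcp_rot: [[-0.865, 0.501, -0.003], [0.501, 0.865, -0.0], [0.003, -0.002, -1.0]]
force: [0.0, 0.4, -1.4]
grip_width: 0.0193
clock: 14.7
tcp_pos: [0.3293, 0.295, 0.1303]
tcp_rot: [[-0.865, 0.502, -0.001], [0.502, 0.865, -0.0], [0.001, -0.001, -1.0]]
force: [2.6, -1.5, -2.7]
grip_width: 0.0193
t 14.7 tcp [0.3293 0.295  0.1303] F [ 2.6 -1.5 -2.7] w 0.0193
shift units [-0.    0.03  0.32] turn units [-0.001 -0.001 -0.   ] q [ 0.43 -0.39 -0.54  1.42  0.   -0.61]
```

```bash
python3 -m inch '[[0,0,0,0,0.03,0.15,0],[0,0,0,0,0,0.15,0],[0,0,0,0,0,0,0]]'
python3 -m inch '[[0,0,0,0,0,0,0.25],[0,0,0,0,0,0,0.4],[0,0,0,0,0,0,0.7],[0,0,0,0,0,0,1],[0,0,0,0,0,0,1],[0,0,0,0,0,0,1]]'
python3 -m inch '[[0,0,0,0,0,-0.4,1],[0,0,0,0,0,-0.8,1],[0,0,0,0,0,-0.8,1],[0,0,0,0,0,-0.8,1],[0,0,0,0,0,-0.8,1],[0,0,0,0,0,0,1],[0,0,0,0,0,0,1]]'
python3 -c "
from h import *
cap('scene');cap('top')
W=world(load('scene'));M=Rz(-30.1);L=(W-np.r_[GR[:2],0])@M*1000
for lo,hi in((15,45),(45,80),(122,150),(150,175)):
    m=(abs(L[...,0])<25)&(abs(L[...,1])<20)&(L[...,2]>lo)&(L[...,2]<hi);P=L[m];print(lo,hi,len(P),np.percentile(P[:,0],[3,50,97]).round(1),np.percentile(P[:,1],[3,50,97]).round(1),P[:,2].max())
t=load('top')['img'][90:310,160:400,::-1];i=load('scene')['img'][130:310,200:400,::-1]
f=lambda a:cv2.resize(a,(400,400),interpolation=cv2.INTER_CUBIC)
cv2.imwrite('pics/fin.png',np.hstack([cv2.convertScaleAbs(f(t),alpha=1.5),cv2.convertScaleAbs(f(i),alpha=1.5)]))"
python3 tray.py
```

```text
clock: 15.0
tcp_pos: [0.33, 0.2961, 0.1217]
tcp_rot: [[-0.865, 0.501, -0.001], [0.501, 0.865, 0.001], [0.001, 0.0, -1.0]]
force: [4.7, -1.3, -3.5]
grip_width: 0.0195
clock: 15.6
tcp_pos: [0.3296, 0.2963, 0.1223]
tcp_rot: [[-0.865, 0.501, -0.001], [0.501, 0.865, 0.001], [0.002, 0.0, -1.0]]
force: [-0.4, -1.5, -0.3]
grip_width: 0.0857
clock: 16.3
tcp_pos: [0.3302, 0.2963, 0.2311]
tcp_rot: [[-0.865, 0.501, 0.0], [0.501, 0.865, 0.001], [0.001, 0.001, -1.0]]
force: [-0.0, -0.3, -0.7]
grip_width: 0.0851
15 45 100 [-2.   2.4  7.6] [-6.3  0.3  6. ] 44.6673790588994
45 80 147 [-12.4  -6.5   7.5] [-6.1  1.9  6.1] 79.73708711640035
122 150 269 [-13.2 -10.6   1.2] [-12.6   1.7  14. ] 149.96036491811245
150 175 151 [-12.8  -8.4   5.4] [-13.3   1.5  13.8] 160.22389129762826
top in tray 57 [-89.8  -6.6  24.8] [-112.  -25.   15.] [-75.  12.  32.]
scene in tray 0
```

View pics/fin.png

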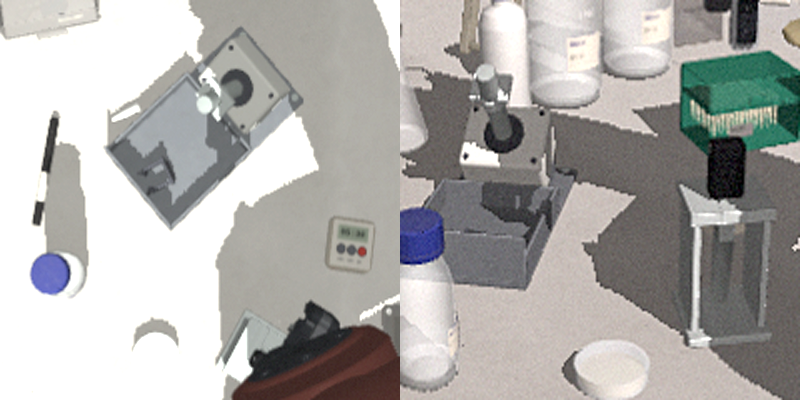

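The clip lies in the tray at (155,175) in the left half. The handle top is at 160.2 mm (160.3 before I started), so the wedge is seated, and the bystanders that show are in place. I'm handing in.

```bash
python3 -c "
from station import arm
print(arm.job_done(), arm.state()['clock'])"
```

```text
the job is handed in; nothing more can be done
the job is handed in; nothing more can be done
```

The clip is off the spindle and lying in the catch tray, and the wedge is back in its rack slot, tip down. I handed the job in at about 16.4 s on the robot's clock (limit 58 s); no verdict was reported.

- **Driving the clip off:** I slid the wedge along the rod until its tip was about 56 mm past the spindle's origin. In the images the clip shifted outward, then dropped off.
- **Clip:** it lies at about x -90, y -7 mm in the stand's frame, at most about 32 mm high, inside the tray. The scene camera could not confirm this because the tray wall hides that spot, so it rests on the top view alone.
- **Wedge:** the handle's top is at 160.2 mm, against 160.3 mm before the start, and the blade's position shows it upright.
- **Bench:** the timer, dish, bottle and marker look undisturbed in the last view. I did not look specifically for the micro tube. The gripper was open and clear of the rack.

**Checks that disagreed or stayed open:**
- The two cameras differed by about 3 mm, so I aligned the wedge to the rod within a single view.
- The force reading while pushing stayed within its roughly 1 N noise, although a few N were expected.
- I therefore could not confirm the jaw spread or the contact force from force data, only from the clip's movement in the images.

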